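# Lay the drilled block against the stop

### The job

The small drilled metal block is standing on end on the drilling fixture's plate. Push it over with the fingers so that it lies flat with its drilled face up, then push it along the plate until its end sits squarely and flush against the stop. Only push it: do not pick it up, and leave the other things on the bench where they are.

Things in the scene. Friction and masses are not known exactly. Their poses are not given: they have to be found in the camera images.
- fixture: Fixed dark steel plate, 260 (x) x 170 (y) x 12 mm, lying on the bench, with a bright steel stop bar across its far end. Origin: centre of the plate's underside, on the bench top. Its x axis points along the plate towards the stop, its z axis up. The plate's top is 12 mm above the origin.
- stop_face (a point): Middle of the lower edge of the stop's working face, where it meets the plate's top: 105 mm from the fixture's origin along its x axis. The stop is 150 mm wide (along the fixture's y), 22 mm thick and stands 30 mm above the plate. Axes as the fixture's.
- block_center (a point): Centre of the loose metal block, 38 (its x) x 62 (y) x 28 mm (z), 0.2-0.35 kg. Its z axis points out of the broad face with the drilled holes. It starts standing on end (y up, 62 mm tall), drilled face away from the stop, up to 0.25 rad askew. Pushed near the top of the drilled face it tips towards the stop and falls by itself beyond 24 degrees; pushed low it only slides.
- bolt: Bystander: short hex bolt lying on the bench to the left of the fixture, 16 x 52 x 18 mm; origin at the centre of its underside.
- hex_key: Bystander: L-shaped hex key lying on the bench to the right of the fixture, 30 x 87 x 6 mm; origin at the centre of its underside.
- nuts: Bystander: black cup of nuts, 68 mm across, 50 mm high, on the bench to the left of the fixture; origin at the centre of its underside.
- spanner: Bystander: steel combination spanner lying on the bench further to the left, 205 mm long, 10 mm thick; origin at the centre of its underside.

How it is judged:
By the outcome, as a careful person would: the job done as asked, in the order asked, and still so for the second after the job is handed in, with the robot touching nothing.
It also fails if it takes over 38 s, if anything falls off the work surface, if the arm or the gripper's body presses on something with over 40 N, if the wrist force passes 120 N, or if a joint passes its speed limit or range.

### The arm

A 6-joint arm with a two-finger parallel gripper is mounted at the origin on a cart in front of the work surface, level with it; the furniture and walls round the work are solid. World frame = base frame: x ahead of the robot, y to its left, z up, the work surface at z = 0. Lengths are in mm, angles in rad, forces in N, time in s.
With the tool pointing down it reaches from about 325 to 775 mm from the base axis. Payload 5.5 kg.
Tool frame: the origin (TCP) lies at the very end of the fingers, on their centre line; the grasp point (between the pads) lies 19 mm behind it; x points along the fingers, y is the direction in which the jaws open and shut, and the axes are right-handed (so a half turn about x gives the same grasp; the last joint's range is limited). The gripper opens to 88 mm and grips with 3 to 60 N. Pads are 20 mm wide; open, the fingers measure 115 mm over their backs; the gripper's body (75 mm by 178 mm) begins 61 mm behind the grasp point.
Start: joints at [1.234, 0.091, 1.231, -0, 1.82, -0.057], TCP at [165.702, 576.679, 202.131] pointing down, gripper open.
Joint ranges: [-2.87, 2.87], [-0.86, 2.18], [0.17, 2.46], [-1.51, 4.65], [0.06, 2.69], [-2.65, 2.65]. Speed limits (rad/s): [2.57, 2.57, 3.01, 3.14, 3.14, 3.14].

### API

Orientations are given as a rotation vector (axis times angle).
In Python, from rig import * gives the robot as it stands.
- The arm moves only by the tool carry_out, never from a script. Its argument "increments" is a list of rows, each an object of numbers: "x", "y", "z": the shift along the tool's x, y, z in mm; "wx", "wy", "wz": the turn, a rotation vector about the tool's x, y, z in rad; "grip": the opening, from 0 (shut) to 1 (fully open). In form: [{"x": .., "y": .., "z": .., "wx": .., "wy": .., "wz": .., "grip": ..}, ...]. A call has 1 to 20 rows; each row shifts and turns the commanded pose from where the row before left it, along the tool's axes as they then stand; what a row does not reach is not made up. A row lasts 1/10 s, in which the tool goes at most 50 mm and 8.59 degrees, less where a joint would pass 70% of its speed; a pose out of reach is approached as far as the arm can. A call is refused whole if a number of a shift passes 50 or a number of a turn 0.15, either way. A call with a gripper value outside its range is refused whole. The fingers move at their own pace and stop on an object; the grip force is fixed at half the most. Time passes only in rows, so rows that do not move let the fingers close. It gives the time, the measured TCP pose, the force and the opening at its end, in the units of the state.
- observe(): the state, without advancing time (a new reading comes with each control period).
- read_camera(name): name is "side" or "top"; returns (picture, depth): 480x640x3 uint8, blue, green, red; 480x640 float32, mm along the optical axis (not along the pixel's ray), 0 where there is no reading.
- get_calibration(name): a dict with "vertical_fov" (degrees; the focal length in pixels is half the picture's height over the tangent of half this angle, whatever the lens; pixels are square), "cx", "cy" (the principal point, pixels), "xyz" and "attitude" of the camera in the world. Camera axes: x right, y down, z forward; pixel columns grow to the right and rows downward; lengths in mm; the calibration is good to about 2 mm. A picture is of the moment at which its call begins. get_calibration takes no time and is no camera call.
- close_job(): hands the job in, once; it reports no verdict.
The state is a dict: "t": time; "qpos": joint angles; "joint_velocities": joint speeds; "tau": joint torques, N m; "tcp_pos": TCP position; "tool_rot": TCP orientation; "contact_force": force on the tool from outside, world axes, zero at the start; "wrist_torque": the same for the moment, N m; "finger_gap": opening from 0.0 (shut) to 1.0 (fully open).
Only numpy, scipy, OpenCV 4.12 (cv2) and the standard library are available. Lean on these libraries where they do the work, as an engineer would, in place of code of your own. Each camera call takes 0.05 s, during which the arm holds its last target. There are 200 camera calls.

## Working session

There is one attempt and no reset: what is moved stays moved. The work goes in short steps, Python scripts to look and compute and a tool call to move; the robot and the scene stay as the last step left them, time stands still between calls to the robot, and variables do not carry over. Pictures are saved under pics/ and viewed, about 8 in all and at most 12, crops included, and the job is handed in when it is done.

Besides the shell and the picture viewer there is one more tool, called as name(argument=value, ...) on one line, values as JSON. carry_out: Moves the arm, as the interface text tells. Its arguments: {"type":"object","properties":{"increments":{"type":"array"}},"required":["increments"]}

```bash
mkdir -p pics
python3 - <<'E'
from rig import *
import cv2,numpy as np
print(observe())
for n in("side","top"):
    print(n,get_calibration(n))
    p,d=read_camera(n); cv2.imwrite(f"pics/{n}0.png",p); np.save(f"pics/{n}0.npy",d)
E
```

```text
{'t': 0.0, 'qpos': array([ 1.23430362e+00,  9.18943654e-02,  1.23184200e+00, -2.19978656e-05,
        1.81977027e+00, -5.67054079e-02]), 'joint_velocities': array([ 1.25309924e-03, -6.00618877e-04, -1.49755582e-03,  1.30091684e-04,
        7.11925495e-04, -5.11649376e-05]), 'tau': array([ 3.15334482e-04, -4.46481371e+01, -4.06421828e+01,  6.99175405e-02,
        3.01354250e-02, -1.89227017e-04]), 'tcp_pos': array([165.5995591 , 576.36879892, 201.01041849]), 'tool_rot': array([ 0.21814815,  1.55996889, -0.22111131]), 'contact_force': array([-0.26623279, -0.17344089, -0.66492879]), 'wrist_torque': array([-0.02575465, -0.01876157,  0.01317084]), 'finger_gap': 1.0000409877070067}
side {'vertical_fov': 43.26939729806779, 'cx': 318.2754070794006, 'cy': 247.97614147335818, 'xyz': array([ 178.33719919, -731.19847412,  627.56669439]), 'attitude': array([-2.10807558,  0.4967416 , -0.25274522])}
top {'vertical_fov': 45.36427033364882, 'cx': 320.0231169258763, 'cy': 237.20681452656237, 'xyz': array([ 344.21736259,   49.69862717, 1016.78827629]), 'attitude': array([-2.12441136,  2.10024174, -0.20022234])}
```

View pics/side0.png

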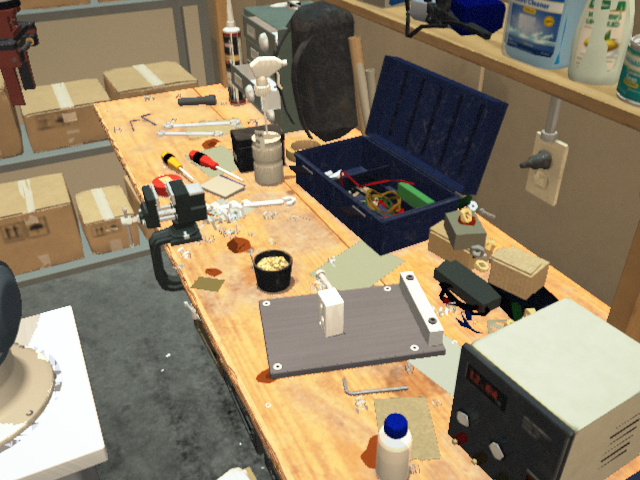

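View pics/top0.png

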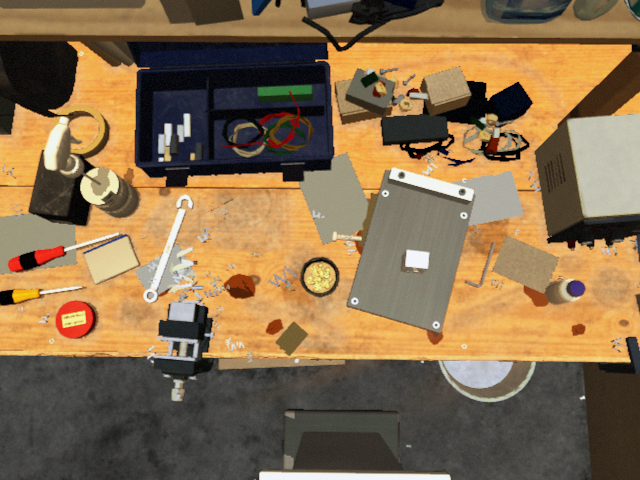

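The side view shows the block standing at (330,312) and the stop at (420,310). The top view shows the block's top at (416,261), the stop from (390,186) to (472,195), and the plate's near corners at (353,300) and (436,326). Next I'll measure both views with depth.

```bash
cat > h.py <<'E'
from rig import *
import cv2,numpy as np
from scipy.spatial.transform import Rotation as R
def cloud(n,d):
    c=get_calibration(n); f=240/np.tan(np.radians(c["vertical_fov"]/2))
    v,u=np.mgrid[:480,:640]
    P=np.dstack([(u-c["cx"])*d/f,(v-c["cy"])*d/f,d])
    W=P@R.from_rotvec(c["attitude"]).as_matrix().T+c["xyz"]; W[d==0]=np.nan
    return W
def rect(Q):
    (c,s,a)=cv2.minAreaRect(Q[:,:2].astype(np.float32)); return np.round(c,1),np.round(s,1),round(a,2)
E
python3 - <<'E'
from h import *
for n in("side","top"):
    d=np.load(f"pics/{n}0.npy"); p=cv2.imread(f"pics/{n}0.png"); W=cloud(n,d)
    g=p.max(2)
    roi=(W[...,0]>300)&(W[...,0]<680)&(W[...,1]>-260)&(W[...,1]<60)
    sat=p.max(2).astype(int)-p.min(2)
    def big(m):
        k,l,s,c=cv2.connectedComponentsWithStats(m.astype(np.uint8)); return l==1+np.argmax(s[1:,4])
    z=W[...,2]
    # dark plate
    m=big(roi&(sat<30)&(g<130)&(z<25)&(z>2)); Q=W[m]; print(n,"plate",rect(Q),"z",np.median(Q[:,2]),m.sum())
    m2=roi&(z>25)
    k,l,s,c=cv2.connectedComponentsWithStats(m2.astype(np.uint8))
    for i in range(1,k):
        if s[i,4]>60:
            Q=W[l==i]; zt=np.percentile(Q[:,2],90); T=Q[Q[:,2]>zt-6]
            print(n,c[i].round(),s[i,4],"ztop",zt.round(1),"all",rect(Q),"top",rect(T),T.mean(0).round(1))
    bench=W[(W[...,0]>300)&(W[...,0]<400)&(W[...,1]>150)&(W[...,1]<300)]; print("bench z",np.nanmedian(bench[:,2]))
E
python3 -c "
import cv2
a=cv2.imread('pics/top0.png')[160:340,330:500];b=cv2.imread('pics/side0.png')[260:390,250:450]
a=cv2.resize(a,None,fx=2.3,fy=2.3,interpolation=2);b=cv2.resize(b,None,fx=2,fy=2,interpolation=2)
import numpy as np
h=max(a.shape[0],b.shape[0]);f=lambda q:cv2.copyMakeBorder(q,0,h-q.shape[0],0,0,0)
cv2.imwrite('pics/c0.png',np.hstack([f(a),f(b)]))"
```

```text
side plate (array([ 506.2, -184.3]), array([  6.8, 258.4]), 73.73) z 7.473816751735171 825
side [379. 229.] 186 ztop 80.3 all (array([675.8,  48.8]), array([ 8.7, 22. ]), 3.95) top (array([675.8,  48.4]), array([ 8.7, 21.1]), 3.95) [675.7  48.7  79.3]
side [274. 270.] 645 ztop 48.3 all (array([473.9,  42.3]), array([66.1, 35.2]), 0.16) top (array([473.9,  42.3]), array([66.1, 35.2]), 0.27) [471.4  43.5  46.2]
side [421. 306.] 1276 ztop 44.6 all (array([ 640.8, -134.9]), array([152.6,  23.2]), 74.11) top (array([ 640.8, -134.9]), array([152.6,  23.2]), 74.06) [ 638.4 -141.1   43.1]
side [330. 309.] 961 ztop 75.5 all (array([ 500.9, -101.6]), array([41.4, 29.8]), 83.51) top (array([ 501. , -101.3]), array([41. , 29.1]), 82.0) [ 500.  -104.    74.4]
bench z 12.977440279586176
top plate (array([ 549.9, -108.5]), array([167.9, 211. ]), 73.83) z 11.152301511382916 2752
top [327. 160.] 130 ztop 79.7 all (array([674.4,  49.3]), array([10.8, 19.2]), 0.49) top (array([674.4,  49.1]), array([10.8, 18.9]), 0.66) [674.   49.3  78.1]
top [431. 185.] 1233 ztop 43.5 all (array([ 638.3, -134.9]), array([150.3,  24.6]), 74.33) top (array([ 638.7, -135. ]), array([150.3,  23.6]), 74.33) [ 638.3 -135.3   41.3]
top [415. 261.] 528 ztop 74.6 all (array([ 498.9, -101.6]), array([38.5, 28.8]), 83.92) top (array([ 498.9, -101.6]), array([38.6, 28.7]), 83.55) [ 498.7 -101.4   72.9]
top [328. 276.] 581 ztop 47.1 all (array([471.9,  43.7]), array([67.2, 32.4]), 0.33) top (array([472. ,  43.6]), array([67.2, 32.4]), 0.64) [472.   46.7  45. ]
bench z 1.6045353042526926
```

View pics/c0.png

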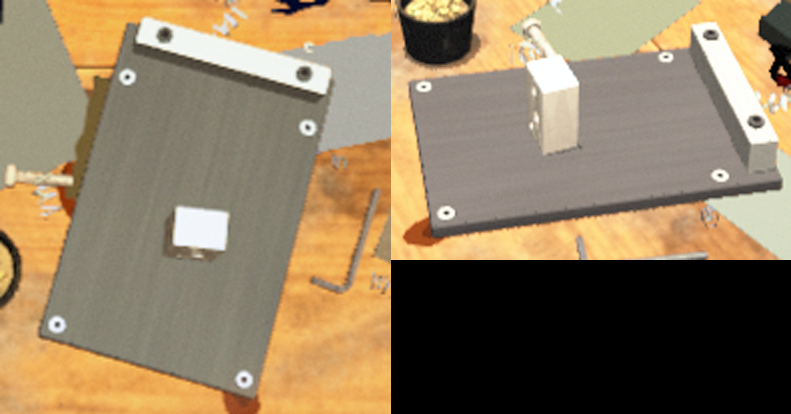

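```bash
cat >> h.py <<'E'
def plan(target,yaw,pos=None,rot=None):
    """shift in tool axes (at present attitude) and turn about tool x so that tool z (or -z) points along world yaw"""
    s=observe(); pos=s["tcp_pos"] if pos is None else np.array(pos); M=R.from_rotvec(s["tool_rot"] if rot is None else rot)
    m=M.as_matrix(); print("t",round(s["t"],2),"tcp",s["tcp_pos"].round(1),"F",s["contact_force"].round(1),"gap",s["finger_gap"].round(3),"q",s["qpos"].round(2))
    zy=np.arctan2(m[1,2],m[0,2]); print("tool x",m[:,0].round(4),"z-yaw",zy.round(4))
    print("shift",(m.T@(np.array(target)-pos)).round(1))
    for k in(0,np.pi): print("wx option",round(-((yaw+k-zy+np.pi)%(2*np.pi)-np.pi),4))
E
python3 - <<'E'
from h import *
plan([436,-94.6,200],-.11,pos=[165.702,576.679,202.131])
for n in("side","top"):
    W=cloud(n,np.load(f"pics/{n}0.npy")).reshape(-1,3)
    a=np.array([165,577.]);d=np.array([271,-671.]);L=np.hypot(*d);d/=L
    r=W[:,:2]-a; s=r@d; t=r@np.array([-d[1],d[0]])
    for lo in range(0,760,80):
        k=(s>lo)&(s<lo+80)&(abs(t)<120); print(n,lo,np.nanmax(W[k,2]).round() if k.any() else None,end="; ")
E
```

```text
Traceback (most recent call last):
  File "h.py", line 15, in plan
    m=M.as_matrix(); print("t",round(s["t"],2),"tcp",s["tcp_pos"].round(1),"F",s["contact_force"].round(1),"gap",s["finger_gap"].round(3),"q",s["qpos"].round(2))
                                                                                                                 ^^^^^^^^^^^^^^^^^^^^^
AttributeError: 'float' object has no attribute 'round'
```

```bash
sed -i 's/s\["finger_gap"\].round(3)/round(s["finger_gap"],3)/' h.py
python3 - <<'E'
from h import *
plan([436,-94.6,200],-.11,pos=[165.702,576.679,202.131])
for n in("side","top"):
    W=cloud(n,np.load(f"pics/{n}0.npy")).reshape(-1,3)
    a=np.array([165,577.]);d=np.array([271,-671.]);L=np.hypot(*d);d/=L
    r=W[:,:2]-a; s=r@d; t=r@np.array([-d[1],d[0]])
    for lo in range(0,760,80):
        k=(s>lo)&(s<lo+80)&(abs(t)<120); print(n,lo,np.nanmax(W[k,2]).round() if k.any() else None,end="; ")
E
```

```text
t 0.1 tcp [165.6 576.4 201.1] F [0.7 0.5 1. ] gap 0.997 q [ 1.23  0.09  1.23 -0.    1.82 -0.06]
tool x [-6.0e-04 -1.7e-03 -1.0e+00] z-yaw -0.2798
shift [   3.1 -570.5  445.2]
wx option -0.1698
wx option 2.9718
side 0 408.0; side 80 347.0; side 160 0.0; side 240 110.0; side 320 111.0; side 400 68.0; side 480 21.0; side 560 52.0; side 640 20.0; side 720 78.0; top 0 -924.0; top 80 -13.0; top 160 5.0; top 240 112.0; top 320 111.0; top 400 58.0; top 480 21.0; top 560 52.0; top 640 20.0; top 720 79.0;
```

carry_out(increments=[{"y": -14.5,"z": 11,"grip": 0.2},{"y": -28.5,"z": 22.3},{"y": -28.5,"z": 22.3},{"y": -28.5,"z": 22.3},{"y": -28.5,"z": 22.3},{"y": -28.5,"z": 22.3},{"y": -28.5,"z": 22.3},{"y": -28.5,"z": 22.3},{"y": -28.5,"z": 22.3},{"y": -28.5,"z": 22.3},{"y": -28.5,"z": 22.3},{"y": -28.5,"z": 22.3},{"y": -28.5,"z": 22.3},{"y": -28.5,"z": 22.3},{"y": -28.5,"z": 22.3},{"y": -28.5,"z": 22.3},{"y": -28.5,"z": 22.3},{"y": -28.5,"z": 22.3},{"y": -28.5,"z": 22.3},{"y": -28.5,"z": 22.3}])

```text
$.increments[0]: bad value
```

carry_out(increments=[{"y": -14.5,"z": 11},{"x": 20,"wx": -0.085},{"x": 30,"wx": -0.085},{"x": 30},{"x": 30},{}])

```text
$.increments[0]: bad value
```

Run:
```python
from h import *
plan([436,-94.6,67],-.11)
```

```text
t 0.1 tcp [165.6 576.4 201.1] F [0.7 0.5 1. ] gap 0.997 q [ 1.23  0.09  1.23 -0.    1.82 -0.06]
tool x [-6.0e-04 -1.7e-03 -1.0e+00] z-yaw -0.2798
shift [ 135.1 -570.   445.2]
wx option -0.1698
wx option 2.9718
```

Every row needs all the keys.

carry_out(increments=[{"x": 0,"y": -14.5,"z": 11,"wx": 0,"wy": 0,"wz": 0,"grip": 0.2},{"x": 0,"y": -28.5,"z": 22.3,"wx": 0,"wy": 0,"wz": 0,"grip": 0.2},{"x": 0,"y": -28.5,"z": 22.3,"wx": 0,"wy": 0,"wz": 0,"grip": 0.2},{"x": 0,"y": -28.5,"z": 22.3,"wx": 0,"wy": 0,"wz": 0,"grip": 0.2},{"x": 0,"y": -28.5,"z": 22.3,"wx": 0,"wy": 0,"wz": 0,"grip": 0.2},{"x": 0,"y": -28.5,"z": 22.3,"wx": 0,"wy": 0,"wz": 0,"grip": 0.2},{"x": 0,"y": -28.5,"z": 22.3,"wx": 0,"wy": 0,"wz": 0,"grip": 0.2},{"x": 0,"y": -28.5,"z": 22.3,"wx": 0,"wy": 0,"wz": 0,"grip": 0.2},{"x": 0,"y": -28.5,"z": 22.3,"wx": 0,"wy": 0,"wz": 0,"grip": 0.2},{"x": 0,"y": -28.5,"z": 22.3,"wx": 0,"wy": 0,"wz": 0,"grip": 0.2},{"x": 0,"y": -28.5,"z": 22.3,"wx": 0,"wy": 0,"wz": 0,"grip": 0.2},{"x": 0,"y": -28.5,"z": 22.3,"wx": 0,"wy": 0,"wz": 0,"grip": 0.2},{"x": 0,"y": -28.5,"z": 22.3,"wx": 0,"wy": 0,"wz": 0,"grip": 0.2},{"x": 0,"y": -28.5,"z": 22.3,"wx": 0,"wy": 0,"wz": 0,"grip": 0.2},{"x": 0,"y": -28.5,"z": 22.3,"wx": 0,"wy": 0,"wz": 0,"grip": 0.2},{"x": 0,"y": -28.5,"z": 22.3,"wx": 0,"wy": 0,"wz": 0,"grip": 0.2},{"x": 0,"y": -28.5,"z": 22.3,"wx": 0,"wy": 0,"wz": 0,"grip": 0.2},{"x": 0,"y": -28.5,"z": 22.3,"wx": 0,"wy": 0,"wz": 0,"grip": 0.2},{"x": 0,"y": -28.5,"z": 22.3,"wx": 0,"wy": 0,"wz": 0,"grip": 0.2},{"x": 0,"y": -28.5,"z": 22.3,"wx": 0,"wy": 0,"wz": 0,"grip": 0.2}])

```text
t: 2.1
tcp_pos: [430.1, -79.3, 201.8]
tool_rot: [0.22, 1.56, -0.22]
contact_force: [0.5, 1.1, 0.9]
finger_gap: 0.202
```

Run:
```python
from h import *
plan([436,-94.6,67],-.11)
```

```text
t 2.1 tcp [430.1 -79.3 201.8] F [0.5 1.1 0.9] gap 0.202 q [-0.26 -0.35  1.63  0.    1.86 -1.55]
tool x [-3.e-04  2.e-04 -1.e+00] z-yaw -0.2801
shift [134.8 -13.1   9.9]
wx option -0.1701
wx option 2.9715
```

carry_out(increments=[{"x": 14,"y": -13,"z": 10,"wx": 0,"wy": 0,"wz": 0,"grip": 0.2},{"x": 30,"y": 0,"z": 0,"wx": -0.085,"wy": 0,"wz": 0,"grip": 0.2},{"x": 30,"y": 0,"z": 0,"wx": -0.085,"wy": 0,"wz": 0,"grip": 0.2},{"x": 30,"y": 0,"z": 0,"wx": 0,"wy": 0,"wz": 0,"grip": 0.2},{"x": 20,"y": 0,"z": 0,"wx": 0,"wy": 0,"wz": 0,"grip": 0.2},{"x": 10,"y": 0,"z": 0,"wx": 0,"wy": 0,"wz": 0,"grip": 0.2},{"x": 0,"y": 0,"z": 0,"wx": 0,"wy": 0,"wz": 0,"grip": 0.2}])

```text
t: 2.8
tcp_pos: [434.7, -92.2, 66.1]
tool_rot: [0.087, 1.573, -0.085]
contact_force: [-0.2, 0.8, -0.6]
finger_gap: 0.198
```

Run:
```python
from h import *
plan([476,-99,67],-.11)
p,d=read_camera("side"); cv2.imwrite("pics/s1.png",cv2.resize(p[200:400,200:460],None,fx=2.5,fy=2.5))
```

```text
t 2.8 tcp [434.7 -92.2  66.1] F [-0.2  0.8 -0.6] gap 0.198 q [-0.29 -0.32  1.85  0.    1.61 -1.75]
tool x [-0.0035  0.0012 -1.    ] z-yaw -0.1094
shift [-1.1 -2.3 41.8]
wx option 0.0006
wx option -3.141
```

View pics/s1.png

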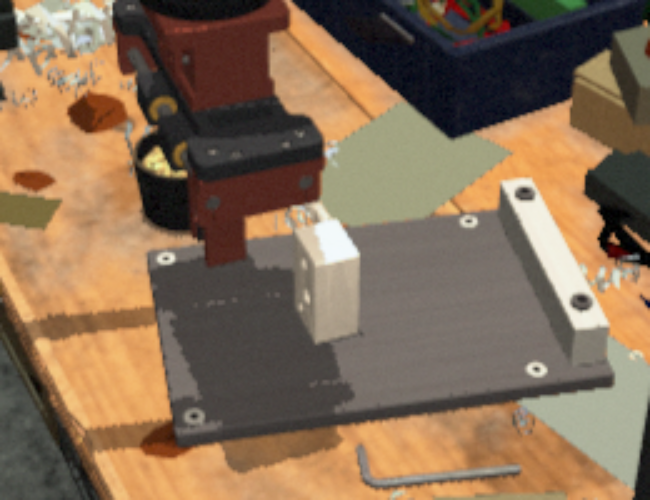

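The fingers are at (225,240) in the crop, level with the top of the block's drilled face at (315,260). I'll push slowly now.

carry_out(increments=[{"x": 0,"y": -2,"z": 15,"wx": 0,"wy": 0,"wz": 0,"grip": 0.2},{"x": 0,"y": 0,"z": 15,"wx": 0,"wy": 0,"wz": 0,"grip": 0.2},{"x": 0,"y": 0,"z": 4,"wx": 0,"wy": 0,"wz": 0,"grip": 0.2},{"x": 0,"y": 0,"z": 4,"wx": 0,"wy": 0,"wz": 0,"grip": 0.2},{"x": 0,"y": 0,"z": 4,"wx": 0,"wy": 0,"wz": 0,"grip": 0.2},{"x": 0,"y": 0,"z": 4,"wx": 0,"wy": 0,"wz": 0,"grip": 0.2},{"x": 0,"y": 0,"z": 4,"wx": 0,"wy": 0,"wz": 0,"grip": 0.2},{"x": 0,"y": 0,"z": 4,"wx": 0,"wy": 0,"wz": 0,"grip": 0.2},{"x": 0,"y": 0,"z": 3,"wx": 0,"wy": 0,"wz": 0,"grip": 0.2},{"x": 0,"y": 0,"z": 3,"wx": 0,"wy": 0,"wz": 0,"grip": 0.2}])

```text
t: 3.85
tcp_pos: [495.6, -101.6, 68.1]
tool_rot: [0.086, 1.569, -0.086]
contact_force: [-0.2, -0.6, 0.2]
finger_gap: 0.202
```

Run:
```python
from h import *
plan([476,-99,67],-.11)
p,d=read_camera("side"); cv2.imwrite("pics/s2.png",cv2.resize(p[200:400,200:460],None,fx=2.5,fy=2.5))
```

```text
t 3.85 tcp [ 495.6 -101.6   68.1] F [-0.2 -0.6  0.2] gap 0.202 q [-0.27 -0.15  1.7  -0.    1.59 -1.73]
tool x [-1.e-04  0.e+00 -1.e+00] z-yaw -0.1098
shift [  1.1   0.4 -19.8]
wx option 0.0002
wx option -3.1414
```

View pics/s2.png

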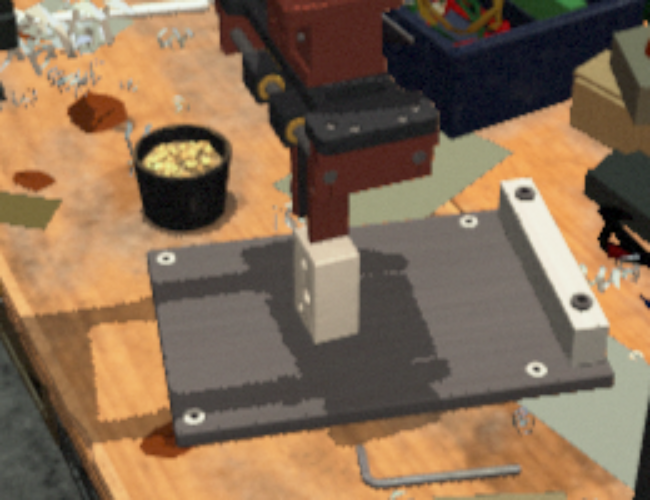

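The block hasn't moved and there's no force, though the TCP should already be past its face. I'll locate the fingers and the block in the clouds before pushing further.

Run:
```python
from h import *
for n in("side","top"):
    p,d=read_camera(n); W=cloud(n,d); pi=p.astype(int)
    if n=="top": cv2.imwrite("pics/t2.png",cv2.resize(p[130:350,310:530],None,fx=2.6,fy=2.6))
    box=(abs(W[...,0]-500)<70)&(abs(W[...,1]+100)<80)
    red=box&(pi[...,2]>pi[...,0]+25)&(W[...,2]<150)&(W[...,2]>30)
    Q=W[red]
    for lo in range(40,150,12):
        k=Q[(Q[:,2]>=lo)&(Q[:,2]<lo+12)]
        if len(k)>5: print(n,"red z",lo,len(k),np.percentile(k,[3,50,97],axis=0)[:,:2].round(0).tolist())
    wh=box&(abs(pi[...,2]-pi[...,0])<40)&(pi.max(2)>150)&(W[...,2]>18)&(W[...,2]<90)
    Q=W[wh]
    if len(Q)>20: print(n,"blk",len(Q),np.percentile(Q,[2,50,98],axis=0).round(0).tolist(),rect(Q[Q[:,2]>65]) if (Q[:,2]>65).sum()>10 else "")
```

```text
side red z 40 118 [[485.0, -122.0], [498.0, -119.0], [511.0, -111.0]]
side red z 52 141 [[485.0, -122.0], [496.0, -119.0], [512.0, -94.0]]
side red z 64 293 [[486.0, -121.0], [497.0, -113.0], [512.0, -86.0]]
side red z 76 21 [[486.0, -119.0], [493.0, -109.0], [511.0, -93.0]]
side red z 88 97 [[484.0, -122.0], [492.0, -119.0], [506.0, -86.0]]
side red z 100 125 [[484.0, -121.0], [492.0, -119.0], [505.0, -87.0]]
side red z 112 99 [[484.0, -123.0], [490.0, -120.0], [505.0, -87.0]]
side red z 124 26 [[483.0, -116.0], [487.0, -91.0], [488.0, -83.0]]
side red z 136 8 [[484.0, -113.0], [485.0, -111.0], [487.0, -89.0]]
side blk 543 [[486.0, -122.0, 19.0], [498.0, -119.0, 48.0], [512.0, -95.0, 75.0]] (array([ 500.3, -103.5]), array([37.4, 28.4]), 86.72)
```

View pics/t2.png

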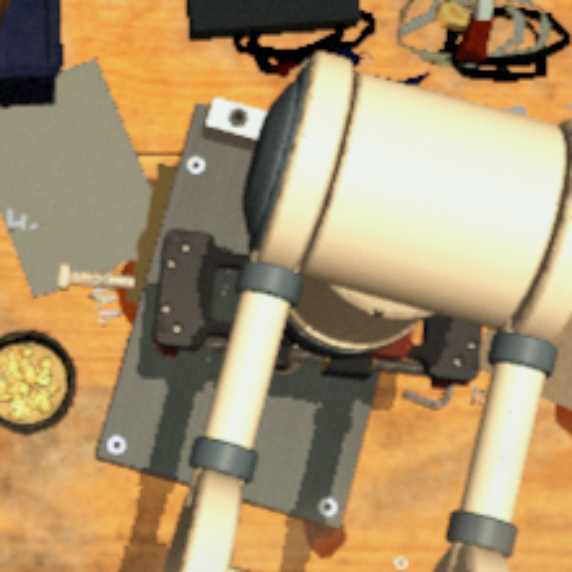

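Run:
```python
from h import *
p,d=read_camera("side"); W=cloud("side",d)
for c in (328,332,336):
    for r in range(280,306,2): print(c,r,p[r,c].tolist(),W[r,c].round(0).tolist())
print(observe()["tcp_pos"],observe()["contact_force"])
```

```text
328 280 [25, 35, 75] [489.0, -119.0, 120.0]
328 282 [31, 36, 74] [489.0, -119.0, 116.0]
328 284 [29, 36, 76] [489.0, -119.0, 112.0]
328 286 [25, 36, 75] [489.0, -119.0, 109.0]
328 288 [29, 34, 77] [488.0, -120.0, 106.0]
328 290 [34, 38, 79] [489.0, -119.0, 102.0]
328 292 [28, 35, 79] [489.0, -119.0, 98.0]
328 294 [29, 37, 78] [489.0, -118.0, 94.0]
328 296 [90, 104, 126] [499.0, -99.0, 73.0]
328 298 [175, 202, 220] [496.0, -105.0, 75.0]
328 300 [177, 205, 221] [494.0, -109.0, 75.0]
328 302 [176, 203, 220] [490.0, -116.0, 77.0]
328 304 [190, 218, 229] [489.0, -118.0, 75.0]
332 280 [26, 37, 76] [496.0, -118.0, 116.0]
332 282 [26, 36, 73] [496.0, -118.0, 113.0]
332 284 [28, 33, 74] [495.0, -120.0, 111.0]
332 286 [32, 40, 78] [494.0, -120.0, 108.0]
332 288 [25, 35, 78] [495.0, -119.0, 103.0]
332 290 [30, 38, 78] [495.0, -119.0, 100.0]
332 292 [31, 37, 80] [495.0, -120.0, 97.0]
332 294 [26, 37, 76] [494.0, -121.0, 94.0]
332 296 [151, 173, 192] [504.0, -103.0, 74.0]
332 298 [174, 201, 219] [501.0, -108.0, 75.0]
332 300 [181, 209, 224] [499.0, -112.0, 76.0]
332 302 [179, 207, 223] [497.0, -116.0, 75.0]
332 304 [187, 216, 225] [495.0, -119.0, 74.0]
336 280 [32, 34, 76] [501.0, -121.0, 117.0]
336 282 [32, 39, 76] [502.0, -119.0, 112.0]
336 284 [29, 37, 77] [501.0, -120.0, 109.0]
336 286 [19, 34, 73] [501.0, -121.0, 106.0]
336 288 [30, 40, 79] [500.0, -122.0, 104.0]
336 290 [29, 36, 78] [501.0, -121.0, 99.0]
336 292 [33, 37, 79] [501.0, -120.0, 95.0]
336 294 [82, 99, 122] [512.0, -100.0, 74.0]
336 296 [174, 200, 219] [509.0, -105.0, 74.0]
336 298 [173, 200, 219] [506.0, -111.0, 76.0]
336 300 [178, 205, 223] [504.0, -114.0, 74.0]
336 302 [188, 217, 227] [502.0, -119.0, 75.0]
336 304 [162, 185, 201] [501.0, -120.0, 73.0]
[ 495.35018957 -101.55896019   68.05698893] [-0.77084921 -0.06197288  0.18589139]
```

Run:
```python
from h import *
p=cv2.imread("pics/side0.png"); W=cloud("side",np.load("pics/side0.npy"))
m=(W[...,1]>400)&(W[...,2]>120)&(abs(W[...,0]-165)<80)&(W[...,2]<330)
for r in range(40,125,4):
    k=m[r,:60]; Q=W[r,:60][k]
    if len(Q): print(r,len(Q),Q.min(0).round(),Q.max(0).round())
cv2.imwrite("pics/f0.png",cv2.resize(p[0:130,0:70],None,fx=4,fy=4))
p,d=read_camera("side"); cv2.imwrite("pics/f1.png",cv2.resize(p[210:320,260:400],None,fx=4,fy=4))
a=cv2.imread("pics/f0.png");b=cv2.imread("pics/f1.png");h=520
b=b[:h];b=cv2.copyMakeBorder(b,0,h-b.shape[0],0,0,0)
cv2.imwrite("pics/f.png",cv2.resize(np.hstack([a,b]),None,fx=.94,fy=.94))
```

```text
40 19 [186. 573. 312.] [219. 634. 330.]
44 20 [181. 569. 303.] [216. 640. 323.]
48 11 [179. 518. 300.] [197. 629. 329.]
52 11 [176. 492. 294.] [193. 626. 329.]
56 29 [147. 487. 287.] [193. 622. 325.]
60 30 [145. 487. 277.] [193. 628. 318.]
64 31 [143. 490. 270.] [193. 626. 310.]
68 30 [141. 508. 263.] [193. 623. 300.]
72 29 [142. 512. 253.] [193. 627. 290.]
76 28 [141. 517. 246.] [192. 623. 282.]
80 27 [143. 517. 238.] [192. 624. 274.]
84 27 [142. 518. 230.] [192. 624. 267.]
88 26 [142. 519. 224.] [188. 621. 258.]
92 14 [143. 520. 246.] [165. 528. 252.]
96 14 [143. 520. 239.] [165. 529. 242.]
100 14 [142. 522. 232.] [165. 532. 234.]
104 14 [142. 523. 224.] [164. 528. 228.]
```

View pics/f.png

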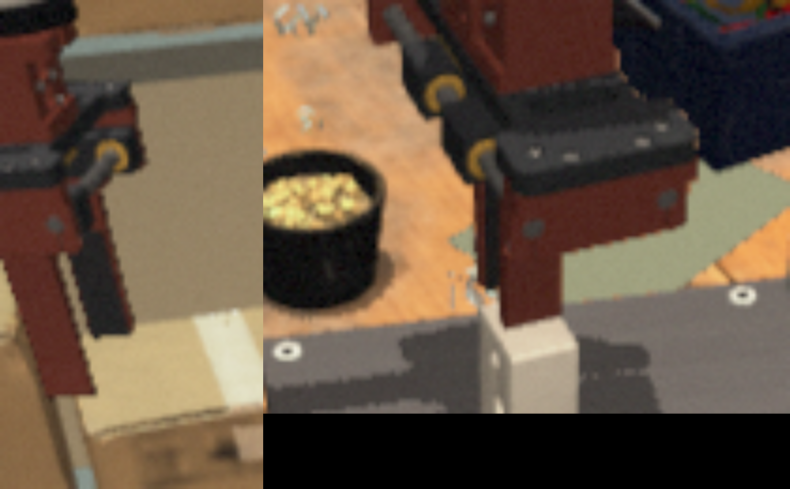

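Both frames show the fingertips ending about 23 mm above the reported TCP: 222 against 201 at the start, 92 against 68 now. They passed over the block without touching it. I'll back off, go 24 mm lower and push again.

carry_out(increments=[{"x": 0,"y": 0,"z": -30,"wx": 0,"wy": 0,"wz": 0,"grip": 0.2},{"x": 0,"y": 0,"z": -25,"wx": 0,"wy": 0,"wz": 0,"grip": 0.2},{"x": 12,"y": 0,"z": 0,"wx": 0,"wy": 0,"wz": 0,"grip": 0.2},{"x": 12,"y": 0,"z": 0,"wx": 0,"wy": 0,"wz": 0,"grip": 0.2},{"x": 0,"y": 0,"z": 0,"wx": 0,"wy": 0,"wz": 0,"grip": 0.2},{"x": 0,"y": 0,"z": 12,"wx": 0,"wy": 0,"wz": 0,"grip": 0.2},{"x": 0,"y": 0,"z": 12,"wx": 0,"wy": 0,"wz": 0,"grip": 0.2},{"x": 0,"y": 0,"z": 4,"wx": 0,"wy": 0,"wz": 0,"grip": 0.2},{"x": 0,"y": 0,"z": 4,"wx": 0,"wy": 0,"wz": 0,"grip": 0.2},{"x": 0,"y": 0,"z": 4,"wx": 0,"wy": 0,"wz": 0,"grip": 0.2},{"x": 0,"y": 0,"z": 4,"wx": 0,"wy": 0,"wz": 0,"grip": 0.2},{"x": 0,"y": 0,"z": 4,"wx": 0,"wy": 0,"wz": 0,"grip": 0.2},{"x": 0,"y": 0,"z": 3,"wx": 0,"wy": 0,"wz": 0,"grip": 0.2}])

```text
t: 5.4
tcp_pos: [487.8, -100.8, 44.3]
tool_rot: [0.086, 1.569, -0.086]
contact_force: [-0.3, 0.3, 0.2]
finger_gap: 0.202
```

Run:
```python
from h import *
plan([476,-99,44],-.11)
p,d=read_camera("side"); cv2.imwrite("pics/s3.png",cv2.resize(p[200:400,200:460],None,fx=2.5,fy=2.5))
```

```text
t 5.4 tcp [ 487.8 -100.8   44.3] F [-0.3  0.3  0.2] gap 0.202 q [-0.27 -0.16  1.76 -0.    1.55 -1.73]
tool x [ 3.e-04 -1.e-04 -1.e+00] z-yaw -0.1098
shift [  0.3   0.4 -11.9]
wx option 0.0002
wx option -3.1414
```

View pics/s3.png

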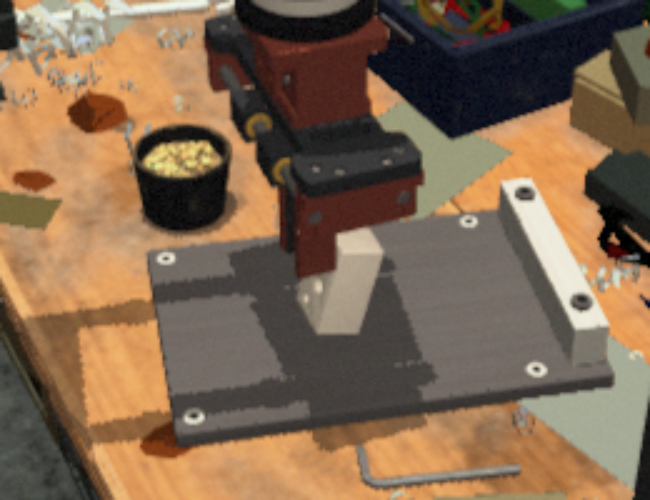

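The block is now tilting toward the stop, with its top at (355,240) and its base at (340,330). I'll keep pushing until it falls, then back off.

carry_out(increments=[{"x": 0,"y": 0,"z": 4,"wx": 0,"wy": 0,"wz": 0,"grip": 0.2},{"x": 0,"y": 0,"z": 4,"wx": 0,"wy": 0,"wz": 0,"grip": 0.2},{"x": 0,"y": 0,"z": 4,"wx": 0,"wy": 0,"wz": 0,"grip": 0.2},{"x": 0,"y": 0,"z": 4,"wx": 0,"wy": 0,"wz": 0,"grip": 0.2},{"x": 0,"y": 0,"z": 3,"wx": 0,"wy": 0,"wz": 0,"grip": 0.2},{"x": 0,"y": 0,"z": 0,"wx": 0,"wy": 0,"wz": 0,"grip": 0.2},{"x": 0,"y": 0,"z": 0,"wx": 0,"wy": 0,"wz": 0,"grip": 0.2},{"x": 0,"y": 0,"z": -25,"wx": 0,"wy": 0,"wz": 0,"grip": 0.2},{"x": 0,"y": 0,"z": -40,"wx": 0,"wy": 0,"wz": 0,"grip": 0.2},{"x": 0,"y": 0,"z": -15,"wx": 0,"wy": 0,"wz": 0,"grip": 0.2},{"x": 0,"y": 0,"z": 0,"wx": 0,"wy": 0,"wz": 0,"grip": 0.2}])

```text
t: 6.55
tcp_pos: [425.6, -93.9, 44.2]
tool_rot: [0.086, 1.569, -0.087]
contact_force: [-0.4, -0.3, -0.3]
finger_gap: 0.199
```

Run:
```python
from h import *
plan([440,-99,44],-.275)
p,d=read_camera("side"); cv2.imwrite("pics/s4.png",cv2.resize(p[200:400,200:460],None,fx=2.5,fy=2.5))
for n in("side","top"):
    p,d=read_camera(n); W=cloud(n,d); pi=p.astype(int)
    box=(W[...,0]>485)&(W[...,0]<610)&(abs(W[...,1]+110)<70)
    wh=box&(abs(pi[...,2]-pi[...,0])<60)&(pi.max(2)>140)&(W[...,2]>16)&(W[...,2]<90)
    k,l,s,c=cv2.connectedComponentsWithStats(wh.astype(np.uint8)); i=1+np.argmax(s[1:,4]); Q=W[l==i]
    print(n,len(Q),np.percentile(Q[:,2],[5,50,95]).round(1)); T=Q[Q[:,2]>35]; print(rect(T),len(T),T[:,2].mean())
```

```text
t 6.55 tcp [425.6 -93.9  44.2] F [-0.4 -0.3 -0.3] gap 0.199 q [-0.3  -0.34  1.91 -0.    1.58 -1.76]
tool x [ 4.e-04 -2.e-04 -1.e+00] z-yaw -0.1102
shift [ 0.2 -3.5 14.9]
wx option 0.1648
wx option -2.9768
side 1173 [18.7 39.6 42.4]
(array([ 546.7, -105.7]), array([43.2, 62.4]), 83.67) 754 40.381932884519436
top 161 [29.2 38.5 41.9]
(array([564.1, -95.8]), array([19.4, 39.8]), 53.33) 144 38.96586129414763
```

View pics/s4.png

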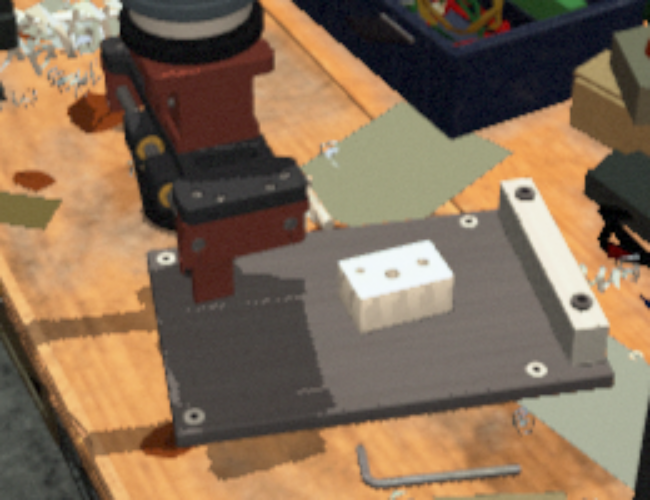

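The block lies flat with its drilled face and holes up at (393,270) in the crop, about 55 mm short of the stop. I'll turn to the fixture's yaw, line up behind its near end, lower, and check the height of the fingertips.

carry_out(increments=[{"x": 0,"y": 0,"z": 0,"wx": 0.083,"wy": 0,"wz": 0,"grip": 0.2},{"x": 0,"y": 0,"z": 0,"wx": 0.082,"wy": 0,"wz": 0,"grip": 0.2},{"x": 10,"y": 10,"z": 20,"wx": 0,"wy": 0,"wz": 0,"grip": 0.2},{"x": 12,"y": 9.5,"z": 20,"wx": 0,"wy": 0,"wz": 0,"grip": 0.2},{"x": 10,"y": 0,"z": 6,"wx": 0,"wy": 0,"wz": 0,"grip": 0.2},{"x": 9,"y": 0,"z": 0,"wx": 0,"wy": 0,"wz": 0,"grip": 0.2},{"x": 0,"y": 0,"z": 0,"wx": 0,"wy": 0,"wz": 0,"grip": 0.2}])

```text
t: 7.4
tcp_pos: [475.0, -87.6, 1.1]
tool_rot: [0.216, 1.564, -0.216]
contact_force: [1.0, -0.0, -0.7]
finger_gap: 0.201
```

```bash
cat >> h.py <<'E'
F=np.array([628.9,-132.]); ex=np.array([.9627,-.2706]); ey=np.array([.2706,.9627])
def fx(p): r=np.asarray(p)[...,:2]-F; return np.stack([r@ex,r@ey],-1)
E
python3 - <<'E'
from h import *
plan([476,-99,3],-.275); print("fixture xy",fx(observe()["tcp_pos"]))
p,d=read_camera("side"); cv2.imwrite("pics/s5.png",p); W=cloud("side",d); pi=p.astype(int); f=fx(W)
m=(f[...,0]<-125)&(f[...,0]>-200)&(abs(f[...,1])<45)&(pi[...,2]>pi[...,0]+25)&(W[...,2]>15)&(W[...,2]<120)
k,l,s,c=cv2.connectedComponentsWithStats(m.astype(np.uint8)); i=1+np.argmax(s[1:,4]); Q=W[l==i]; g=f[l==i]
print(len(Q),"z",np.percentile(Q[:,2],[0,1,3,10,50]).round(1),"f",np.percentile(g[Q[:,2]<60],[3,50,97],axis=0).round(1))
E
```

```text
t 7.4 tcp [475.  -87.6   1.1] F [ 1.  -0.  -0.7] gap 0.201 q [-0.25 -0.17  1.84 -0.    1.47 -1.55]
tool x [-3.9e-03  8.0e-04 -1.0e+00] z-yaw -0.2747
shift [ -1.9 -10.7   4.1]
wx option 0.0003
wx option -3.1413
fixture xy [-160.21836276    1.11263586]
200 z [21.8 24.5 25.2 27.2 37.6] f [[-170.2  -18.5]
 [-159.5  -16.4]
 [-148.9  -14. ]]
```

The tips sit at z≈24, clear of the plate with no contact force, and lined up with the block. I'll push to just short of the stop.

carry_out(increments=[{"x": 0,"y": 0,"z": 15,"wx": 0,"wy": 0,"wz": 0,"grip": 0.2},{"x": 0,"y": 0,"z": 5,"wx": 0,"wy": 0,"wz": 0,"grip": 0.2},{"x": 0,"y": 0,"z": 5,"wx": 0,"wy": 0,"wz": 0,"grip": 0.2},{"x": 0,"y": 0,"z": 4,"wx": 0,"wy": 0,"wz": 0,"grip": 0.2},{"x": 0,"y": 0,"z": 4,"wx": 0,"wy": 0,"wz": 0,"grip": 0.2},{"x": 0,"y": 0,"z": 4,"wx": 0,"wy": 0,"wz": 0,"grip": 0.2},{"x": 0,"y": 0,"z": 4,"wx": 0,"wy": 0,"wz": 0,"grip": 0.2},{"x": 0,"y": 0,"z": 4,"wx": 0,"wy": 0,"wz": 0,"grip": 0.2},{"x": 0,"y": 0,"z": 4,"wx": 0,"wy": 0,"wz": 0,"grip": 0.2},{"x": 0,"y": 0,"z": 4,"wx": 0,"wy": 0,"wz": 0,"grip": 0.2},{"x": 0,"y": 0,"z": 4,"wx": 0,"wy": 0,"wz": 0,"grip": 0.2},{"x": 0,"y": 0,"z": 4,"wx": 0,"wy": 0,"wz": 0,"grip": 0.2},{"x": 0,"y": 0,"z": 4,"wx": 0,"wy": 0,"wz": 0,"grip": 0.2},{"x": 0,"y": 0,"z": 4,"wx": 0,"wy": 0,"wz": 0,"grip": 0.2},{"x": 0,"y": 0,"z": 4,"wx": 0,"wy": 0,"wz": 0,"grip": 0.2},{"x": 0,"y": 0,"z": 4,"wx": 0,"wy": 0,"wz": 0,"grip": 0.2},{"x": 0,"y": 0,"z": 3,"wx": 0,"wy": 0,"wz": 0,"grip": 0.2}])

```text
t: 9.15
tcp_pos: [553.7, -109.5, 3.2]
tool_rot: [0.216, 1.56, -0.216]
contact_force: [-4.1, 0.7, 3.9]
finger_gap: 0.201
```

```bash
cat >> h.py <<'E'
def block(name):
    p,d=read_camera(name); W=cloud(name,d); pi=p.astype(int); f=fx(W)
    m=(f[...,0]>-125)&(f[...,0]<12)&(abs(f[...,1])<60)&(abs(pi[...,2]-pi[...,0])<60)&(pi.max(2)>170)&(W[...,2]>37)&(W[...,2]<48)
    m&=f[...,0]<0.0
    k,l,s,c=cv2.connectedComponentsWithStats(m.astype(np.uint8)); i=1+np.argmax(s[1:,4]); g=f[l==i]
    print(name,len(g),"fixture frame",rect(g),np.percentile(g,[1,99],axis=0).round(1).tolist()); return p
E
python3 - <<'E'
from h import *
plan([476,-99,3],-.275); print("fixture xy",fx(observe()["tcp_pos"]))
p=block("side"); cv2.imwrite("pics/s6.png",cv2.resize(p[240:380,250:460],None,fx=3.5,fy=3.5,interpolation=2))
E
```

```text
t 9.15 tcp [ 553.7 -109.5    3.2] F [-4.1  0.7  3.9] gap 0.201 q [-0.26  0.05  1.63 -0.    1.46 -1.55]
tool x [ 0. -0. -1.] z-yaw -0.2748
shift [  0.1 -11.  -77.7]
wx option 0.0002
wx option -3.1414
fixture xy [-78.46643425   1.28594603]
side 372 fixture frame (array([-35.1,  -3.5]), array([62.1, 40.8]), 0.57) [[-64.0, -22.8], [-5.3, 12.2]]
```

View pics/s6.png

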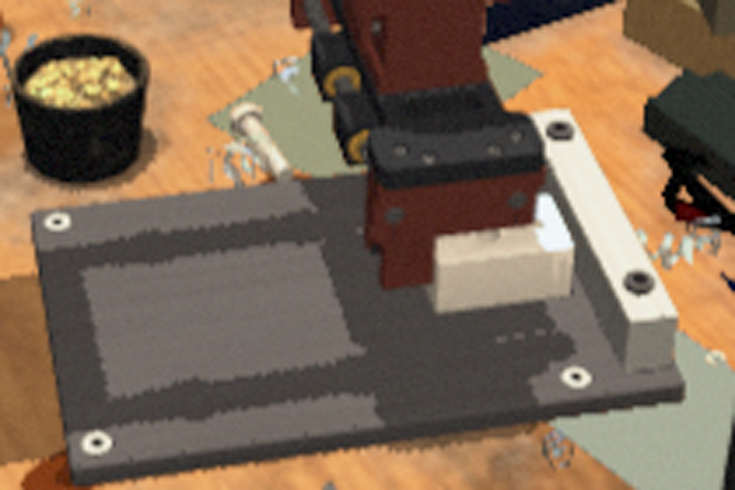

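The block is square to the stop (0.6°), with about 5 mm left to go at (575,250). I'll make short, slow pushes and watch the force.

carry_out(increments=[{"x": 0,"y": 0,"z": 1.5,"wx": 0,"wy": 0,"wz": 0,"grip": 0.2},{"x": 0,"y": 0,"z": 1.5,"wx": 0,"wy": 0,"wz": 0,"grip": 0.2},{"x": 0,"y": 0,"z": 1,"wx": 0,"wy": 0,"wz": 0,"grip": 0.2},{"x": 0,"y": 0,"z": 0,"wx": 0,"wy": 0,"wz": 0,"grip": 0.2}])

```text
t: 9.6
tcp_pos: [557.4, -110.6, 3.0]
tool_rot: [0.216, 1.56, -0.216]
contact_force: [-2.8, 0.6, 1.3]
finger_gap: 0.203
```

carry_out(increments=[{"x": 0,"y": 0,"z": 1,"wx": 0,"wy": 0,"wz": 0,"grip": 0.2},{"x": 0,"y": 0,"z": 0,"wx": 0,"wy": 0,"wz": 0,"grip": 0.2}])

```text
t: 9.8
tcp_pos: [558.3, -110.8, 3.0]
tool_rot: [0.216, 1.56, -0.216]
contact_force: [-2.5, 0.7, 0.2]
finger_gap: 0.203
```

carry_out(increments=[{"x": 0,"y": 0,"z": 1,"wx": 0,"wy": 0,"wz": 0,"grip": 0.2},{"x": 0,"y": 0,"z": 0,"wx": 0,"wy": 0,"wz": 0,"grip": 0.2}])

```text
t: 10.0
tcp_pos: [559.2, -111.1, 3.0]
tool_rot: [0.216, 1.56, -0.216]
contact_force: [-1.3, 0.3, 0.6]
finger_gap: 0.2
```

carry_out(increments=[{"x": 0,"y": 0,"z": 0.7,"wx": 0,"wy": 0,"wz": 0,"grip": 0.2},{"x": 0,"y": 0,"z": 0,"wx": 0,"wy": 0,"wz": 0,"grip": 0.2}])

```text
t: 10.2
tcp_pos: [559.3, -111.1, 3.0]
tool_rot: [0.216, 1.561, -0.216]
contact_force: [-4.5, 1.5, 2.8]
finger_gap: 0.204
```

carry_out(increments=[{"x": 0,"y": 0,"z": 0.7,"wx": 0,"wy": 0,"wz": 0,"grip": 0.2},{"x": 0,"y": 0,"z": 0,"wx": 0,"wy": 0,"wz": 0,"grip": 0.2}])

```text
t: 10.4
tcp_pos: [559.3, -111.1, 3.0]
tool_rot: [0.216, 1.563, -0.215]
contact_force: [-8.2, 1.5, 4.2]
finger_gap: 0.198
```

Run:
```python
from h import *
s=observe(); print("fixture xy",fx(s["tcp_pos"]),s["contact_force"],s["t"])
block("side");block("side")
```

```text
fixture xy [-72.66908311   1.30216028] [-8.24157473  1.47747523  4.18389972] 10.4
side 350 fixture frame (array([-30. ,  -4.7]), array([38.1, 59.9]), 89.55) [[-59.1, -23.4], [-0.3, 12.8]]
side 341 fixture frame (array([-29.9,  -2.3]), array([59.8, 41.3]), 0.08) [[-58.7, -22.7], [-0.1, 12.4]]
```

The tool has stopped moving and the force is rising, so the block is on the stop. I'll press slightly more to seat it, then back straight off and check.

carry_out(increments=[{"x": 0,"y": 0,"z": 0.8,"wx": 0,"wy": 0,"wz": 0,"grip": 0.2},{"x": 0,"y": 0,"z": 0.8,"wx": 0,"wy": 0,"wz": 0,"grip": 0.2},{"x": 0,"y": 0,"z": 0,"wx": 0,"wy": 0,"wz": 0,"grip": 0.2},{"x": 0,"y": 0,"z": 0,"wx": 0,"wy": 0,"wz": 0,"grip": 0.2}])

```text
t: 10.9
tcp_pos: [559.2, -111.1, 3.1]
tool_rot: [0.216, 1.567, -0.215]
contact_force: [-14.9, 3.2, 7.9]
finger_gap: 0.198
```

carry_out(increments=[{"x": 0,"y": 0,"z": -4,"wx": 0,"wy": 0,"wz": 0,"grip": 0.2},{"x": 0,"y": 0,"z": -20,"wx": 0,"wy": 0,"wz": 0,"grip": 0.2},{"x": 0,"y": 0,"z": -30,"wx": 0,"wy": 0,"wz": 0,"grip": 0.2},{"x": -20,"y": 0,"z": -30,"wx": 0,"wy": 0,"wz": 0,"grip": 0.2},{"x": -40,"y": 0,"z": -30,"wx": 0,"wy": 0,"wz": 0,"grip": 0.2},{"x": -40,"y": 0,"z": -20,"wx": 0,"wy": 0,"wz": 0,"grip": 0.2},{"x": -40,"y": 20,"z": 0,"wx": 0,"wy": 0,"wz": 0,"grip": 0.2},{"x": 0,"y": 40,"z": 0,"wx": 0,"wy": 0,"wz": 0,"grip": 0.2},{"x": 0,"y": 40,"z": 0,"wx": 0,"wy": 0,"wz": 0,"grip": 0.2},{"x": 0,"y": 40,"z": 0,"wx": 0,"wy": 0,"wz": 0,"grip": 0.2},{"x": 0,"y": 40,"z": 0,"wx": 0,"wy": 0,"wz": 0,"grip": 0.2},{"x": 0,"y": 40,"z": 0,"wx": 0,"wy": 0,"wz": 0,"grip": 0.2},{"x": 0,"y": 0,"z": 0,"wx": 0,"wy": 0,"wz": 0,"grip": 0.2}])

```text
t: 12.2
tcp_pos: [493.6, 140.2, 142.7]
tool_rot: [0.213, 1.559, -0.21]
contact_force: [-0.1, -0.9, -0.3]
finger_gap: 0.197
```

Run:
```python
from h import *
s=observe(); print(s["tcp_pos"],s["contact_force"],s["t"])
p=block("side");q=block("top");block("top")
a=cv2.resize(p[250:380,310:450],None,fx=2.8,fy=2.8,interpolation=2);b=cv2.resize(q[160:290,340:480],None,fx=2.8,fy=2.8,interpolation=2)
cv2.imwrite("pics/s7.png",np.hstack([a,b]))
for n,im in(("side",p),("top",q)):
    o=cv2.imread(f"pics/{n}0.png"); dd=cv2.absdiff(o,im).max(2)>60
    k,l,st,c=cv2.connectedComponentsWithStats(cv2.morphologyEx(dd.astype(np.uint8),cv2.MORPH_OPEN,np.ones((3,3))))
    print(n,"changed",[(c[i].round().tolist(),int(st[i,4])) for i in range(1,k) if st[i,4]>15])
```

```text
[493.6096574  140.19849489 142.74105629] [-0.10433827 -0.86361944 -0.32986024] 12.2
side 683 fixture frame (array([-30.7,  -2.6]), array([60.3, 41.8]), 0.64) [[-60.2, -22.8], [-0.8, 16.6]]
top 585 fixture frame (array([-31.5,  -2.9]), array([62.9, 37.6]), 0.4) [[-61.5, -21.2], [-0.6, 15.4]]
top 596 fixture frame (array([-31.3,  -3. ]), array([62.3, 37.5]), 0.03) [[-61.9, -21.1], [-0.4, 15.4]]
side changed [([9.0, 13.0], 475), ([157.0, 5.0], 509), ([254.0, 38.0], 1961), ([131.0, 24.0], 96), ([17.0, 63.0], 1669), ([232.0, 29.0], 60), ([35.0, 40.0], 40), ([228.0, 36.0], 18), ([228.0, 51.0], 26), ([257.0, 102.0], 1617), ([237.0, 79.0], 85), ([236.0, 95.0], 41), ([263.0, 151.0], 1062), ([247.0, 151.0], 51), ([285.0, 252.0], 1201), ([215.0, 266.0], 450), ([6.0, 275.0], 277), ([217.0, 299.0], 739), ([332.0, 306.0], 659), ([396.0, 310.0], 1145), ([11.0, 330.0], 339), ([1.0, 340.0], 69), ([35.0, 347.0], 17), ([49.0, 359.0], 182), ([60.0, 374.0], 22), ([40.0, 390.0], 412), ([7.0, 428.0], 155)]
top changed [([257.0, 306.0], 34821), ([427.0, 206.0], 717), ([279.0, 198.0], 24), ([417.0, 259.0], 403), ([192.0, 291.0], 226), ([198.0, 291.0], 22), ([213.0, 331.0], 40)]
```

View pics/s7.png

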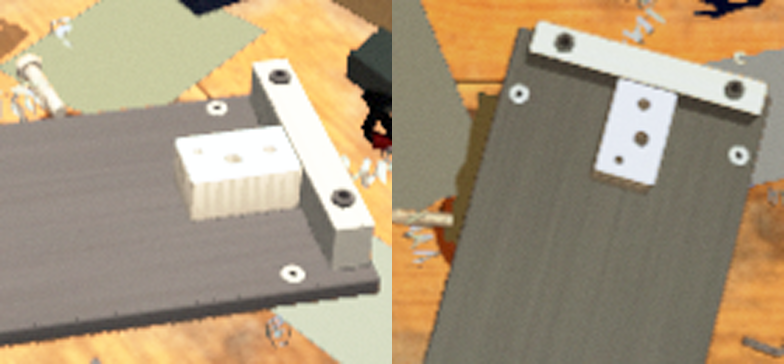

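The block lies drilled face up with its end flush and square against the stop, at (300,165) on the left and (645,85) on the right. The bolt hasn't moved, and the arm is clear. I'll hand in.

```bash
python3 -c "
from rig import *
print(close_job())"
```

```text
the job is handed in; nothing more can be done
None
```

The block was tipped over with the fingers and now lies flat, drilled face up. I then pushed it along the plate until its end sat against the stop, and handed the job in at about 12.4 s of the 38 s allowed.

- **Final position:** With the arm backed off, both cameras put the block's end within 1 mm of the stop face. It is square to the stop to within about 0.6°, at roughly y = −3 mm in the fixture's frame.
- **Contact with the stop:** As I pressed, the tool stopped moving and the push force rose to about 15 N, the highest I saw. I read the force only at the end of each move.
- **Other objects:** The arm kept well clear of all four bystanders. The pictures show the bolt and nuts cup where they were. I didn't separately measure the hex key or spanner at the end. My before-and-after image comparison was mostly the arm and its shadow, so it doesn't settle this.
- **What disagreed:** The fingertips really end about 23 mm above the reported TCP, as seen in the depth images. Because of this my first push passed over the block without touching it, so I set all later heights from the images.

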